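Match a drooped brake lever on a handlebar

TASK

On the handlebar in the vise the left brake lever (on the robot's left) has drooped; its clamp is only nipped up, so it turns stiffly round the bar. Lift it until, when you let go, it stays at the same angle as the right lever, then press down on its blade with a light finger's force (about 3 N) to check that it holds, and leave it matched and released. Do not squeeze either brake, and leave the right lever and the things lying on the bench as they are.

Things in the scene. Friction and masses are not known exactly. Their poses are not given: they have to be found in the camera images.
- left_clamp: Black clamp band of the left lever, 30 mm across, 13 mm wide. Origin on the bar's axis. y along the bar to the robot's left, x towards the blade (away from the robot), z square to the lever, up. Turning about +y lowers the lever; drop = angle below level, at the start 0.85 to 1.0 rad. Dry friction of about 0.5 N m (6.5 N at the blade) and stays where left.
- left_pad (a point): Middle of the finger part of the left aluminium blade: round rod 12 mm thick, straight and parallel to the bar for 56 mm. On the rod's axis, 76 mm from the bar's axis, 90 mm outboard of the clamp's middle. Axes as the clamp's, turned with the lever: tilt of z from vertical = drop. Between blade and bar there are 54 mm clear to the 31 mm thick rubber grip; ahead of the blade is free.
- right_clamp: Clamp band of the right lever, mirror image of the left, same axes (y to the robot's left, x away from the robot at drop 0). Bolted tight: this lever is already right. The line from this origin to left_clamp's is the bar's axis; they are 410 mm apart.
- right_pad (a point): Middle of the right lever's blade, 76 mm from the bar's axis, 90 mm outboard (to the robot's right) of its clamp; z square to the lever as on the left. Its drop, 0.25 to 0.55 rad, is the angle to match.
- left_lever (a joint): Elastic wind-up between the left lever and its clamp band (nylon-lined mount), rad, positive when the lever is pressed down; stiffness about 10 N m/rad (3 N down on the blade gives about 0.025; its own weight about 0.005). So the lever springs back by about 0.05 rad (3 degrees) when let go after being turned.
- left_blade (a joint): Pull of the left brake blade towards the bar about its pivot, rad, 0 = released (outer stop). It turns about the lever's z axis; a return spring holds it out: about 5 N at the pad starts it, 0.3 rad moves the pad 18 mm towards the bar.
- right_blade (a joint): The same for the right blade.
- bar: Black handlebar, 730 mm long, its stem held in a blue bench vise; fixed. Origin on the bench below the bar's middle; y along the bar to the robot's left, x away from the robot. At the levers the axis is 190 mm above the bench, bar and grips at most 36 mm thick. The vise below the middle is under 210 mm high with the stem, within 80 mm either side.
- shock: Black bicycle rear shock absorber, 210 mm long, 55 mm thick, lying on the bench about below the left lever. Bystander.
- mug: White mug, 98 mm high. Bystander.
- spray_can: Spray can, 190 mm high, 66 mm across, standing to the robot's left. Bystander.
- bearing_a: Steel bearing, ring of 28 mm, 14 mm high. Bystander.
- bearing_b: Another such bearing. Bystander.
- hex_key: T-handle hex key lying flat, 180 mm long, blue handle. Bystander.
- screwdriver: Screwdriver, 220 mm long, lying flat. Bystander.
- wire_brush: Wire brush with yellow handle, 270 mm long, lying flat. Bystander.

How it is judged (in metres and radians):
On the way, in this order (a step that is already met when the one before it is completed fails the run):
1. the left lever has been lifted to the right lever's angle (within 0.05 rad) and stays there let go (angle between the z axis of left_pad and the z axis of right_pad, either way round below 0.05 rad and contact force between each of the arm, the fingers and left_clamp below 0.1 N), for 0.3 s.
2. its blade is pressed down (wind-up over 0.02 rad, some 2 N at the blade) and the lever holds (angle still within 0.09 rad under the press) (value of joint left_lever above 0.02 rad and contact force between the fingers and left_clamp above 1 N and angle between the z axis of left_pad and the z axis of right_pad, either way round below 0.09 rad), for 0.1 s.
At the end, for the whole second after the job is handed in: The left lever stands released at the right lever's angle within 0.05 rad (3 degrees), touched by nothing, its blade out at rest (angle between the z axis of left_pad and the z axis of right_pad, either way round below 0.05 rad and contact force between anything else and left_clamp below 0.1 N and value of joint left_blade below 0.05 rad).
It fails at once if a brake is squeezed (blade pulled more than 0.3 rad) (value of joint any of left_blade, right_blade above 0.3 rad).
It fails at once if the right lever is shifted (its blade moved more than 8 mm) (distance of right_pad from where it was at the start of the episode above 0.008 m).
It fails at once if a bystander is moved more than 25 mm (distance of any of shock, mug, spray_can, bearing_a, bearing_b, hex_key, screwdriver, wire_brush from where it was at the start of the episode above 0.025 m).
It also fails if it takes over 45 s, if anything falls off the work surface, if the arm or the gripper's body presses on something with over 40 N, if the wrist force passes 120 N, or if a joint passes its speed limit or range.

ROBOT

A 7-joint arm with a two-finger parallel gripper is mounted at the origin on the work surface. World frame = base frame: x ahead of the robot, y to its left, z up, the work surface at z = 0. Lengths are in mm, angles in rad, forces in N, time in s.
With the tool pointing down it reaches from about 425 to 875 mm from the base axis. Payload 4.7 kg.
Tool frame: the origin (TCP) lies at the very end of the fingers, on their centre line; the grasp point (between the pads) lies 19 mm behind it; z points along the fingers, y is the line along which they close (so a half turn about z gives the same grasp; the last joint's range is limited). The gripper opens to 85 mm and grips with 20 to 120 N. Pads are 22 mm wide; open, the fingers measure 114 mm over their backs; the gripper's body (76 mm by 85 mm) begins 54 mm behind the grasp point. The pads swing forward as they close: fully open they stand 13 mm farther back than shut.
Start: joints at [1.151, 0.321, -0.07, 1.45, 0.023, 1.371, -0.057], TCP at [273.193, -589.822, 231.349] pointing down, gripper open.
Joint ranges: [-2.86, 2.86], [-0.3, 2.09], [-1.38, 1.24], [0.06, 2.45], [-1.56, 4.7], [0.09, 2.05], [-2.69, 2.69]. Speed limits (rad/s): [2.57, 2.57, 3.14, 3.14, 3.14, 3.14, 3.14].

INTERFACE

Orientations are given as a unit quaternion [w, x, y, z].
In Python, from cell import robot gives the robot as it stands.
- The arm moves only by the shell command python3 drive.py 'ROWS' [FORCE]. ROWS is rows parted by semicolons, their numbers by spaces, 1 to 20 of them, each of 7 numbers: the finger opening in mm, then dx, dy, dz in mm, then a rotation vector rx, ry, rz in rad; each row shifts and turns the commanded pose from where the row before left it, along the tool's axes as they then stand; what a row does not reach is not made up. A row lasts 1/12 s, in which the tool goes at most 41.7 mm and 0.125 rad, less where a joint would pass 70% of its speed; a pose out of reach is approached as far as the arm can. The fingers move at their own pace and stop on an object; FORCE is the grip in N (left out, the last holds). Time passes only in rows, so rows that do not move let the fingers close. It prints the time, the measured TCP pose, the force, the opening and the grip force at its end.
- robot.get_obs(): the state, without advancing time (a new reading comes with each control period).
- robot.camera(name): name is "scene" or "top" or "wrist"; returns a dict with "color" (384x512x3 uint8, red, green, blue), "fx", "fy", "cx", "cy" (pixels), "world_from_camera" (4x4, takes a point from camera to world coordinates). Camera axes: x right, y down, z forward; pixel columns grow to the right and rows downward; lengths in mm; the calibration is good to about 2 mm. A picture is of the moment at which its call begins. There is no depth.
- robot.close_job(): hands the job in; it is judged then, once.
The state is a dict: "time": time; "q": joint angles; "joint_velocities": joint speeds; "effort": joint torques, N m; "position": TCP position; "eef_rot": TCP orientation; "force": force on the tool from outside, world axes, zero at the start; "torque": the same for the moment, N m; "gripper_width": finger opening in mm; "finger_force": force on a finger pad.
Only numpy, scipy, OpenCV 4.12 (cv2) and the standard library are available. Lean on these libraries where they do the work, as an engineer would, in place of code of your own. Each camera call takes 0.05 s, during which the arm holds its last target. There are 200 camera calls.

## Working session

There is one attempt and no reset: what is moved stays moved. The work goes in short steps, Python scripts to look and compute and a shell command to move; the robot and the scene stay as the last step left them, time stands still between calls to the robot, and variables do not carry over. Pictures are saved under pics/ and viewed, at most 10 in all, crops included, and the job is handed in when it is done.

```bash
ls; mkdir -p pics; python3 - <<'E'
from cell import robot
import cv2,numpy as np
o=robot.get_obs();print(o)
for n in("scene","top"):
    c=robot.camera(n);cv2.imwrite(f"pics/{n}0.png",c["color"][:,:,::-1]);print(n,c["fx"],c["fy"],c["cx"],c["cy"],c["world_from_camera"].round(3).tolist() if hasattr(c["world_from_camera"],'round') else c["world_from_camera"])
E
```

```text
cell.py
drive.py
pics
{'time': 0.0, 'q': array([ 1.15109988,  0.32180619, -0.07007478,  1.45167282,  0.02263441,
        1.37077406, -0.05690749]), 'joint_velocities': array([ 0.00129088,  0.00018641, -0.00036823,  0.00096435, -0.00107605,
        0.00172447,  0.00196196]), 'effort': array([-8.46908588e-04, -4.93596053e+01, -3.82375382e-01, -3.14343631e+01,
        1.30559353e-02,  1.13477925e-02, -1.05515178e-05]), 'position': array([ 272.92442491, -589.34416607,  230.23542635]), 'eef_rot': array([-8.98192483e-04,  9.76567023e-01,  2.15211457e-01, -2.66621532e-04]), 'force': array([0.40692119, 0.99403921, 0.75681334]), 'torque': array([ 0.01499283, -0.0080793 , -0.0509142 ]), 'finger_force': 0.0, 'gripper_width': 84.91064886910529}
scene 442.77891278575214 442.77891278575214 255.76529100164777 191.30809677535171 [[0.8, 0.343, -0.493, 1134.762], [0.6, -0.427, 0.676, -797.988], [0.022, -0.837, -0.547, 787.885], [0.0, 0.0, 0.0, 1.0]]
top 470.2988406111866 470.2988406111866 247.9342730895136 191.04149562215505 [[0.007, -0.994, 0.109, 360.952], [-1.0, -0.007, 0.003, 43.935], [-0.002, -0.109, -0.994, 1606.188], [0.0, 0.0, 0.0, 1.0]]
```

View pics/scene0.png

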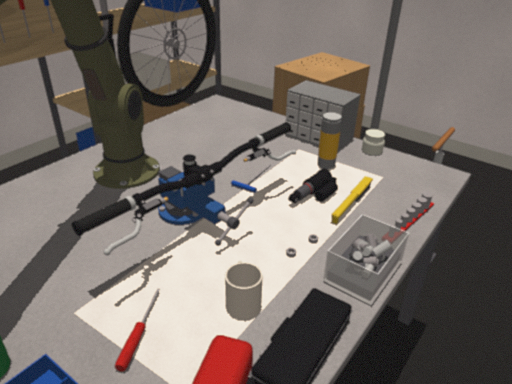

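View pics/top0.png

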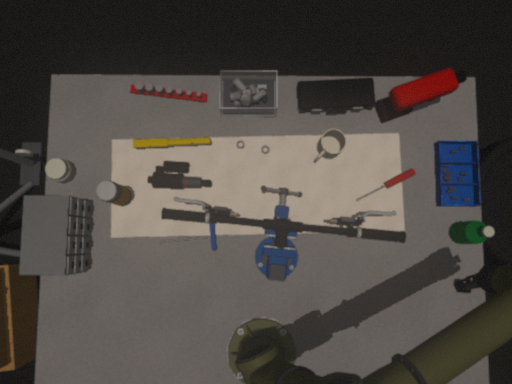

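```bash
python3 - <<'E'
import cv2,numpy as np
s=cv2.imread("pics/scene0.png");t=cv2.imread("pics/top0.png")
def c(im,x,y,w,h):return cv2.resize(im[y:y+h,x:x+w],(400,300),interpolation=cv2.INTER_CUBIC)
cv2.imwrite("pics/crop0.png",np.vstack([np.hstack([c(t,150,180,80,60),c(t,330,190,80,60)]),np.hstack([c(s,225,115,80,60),c(s,75,180,100,75)])]))
E
```

```text
(no output)
```

View pics/crop0.png

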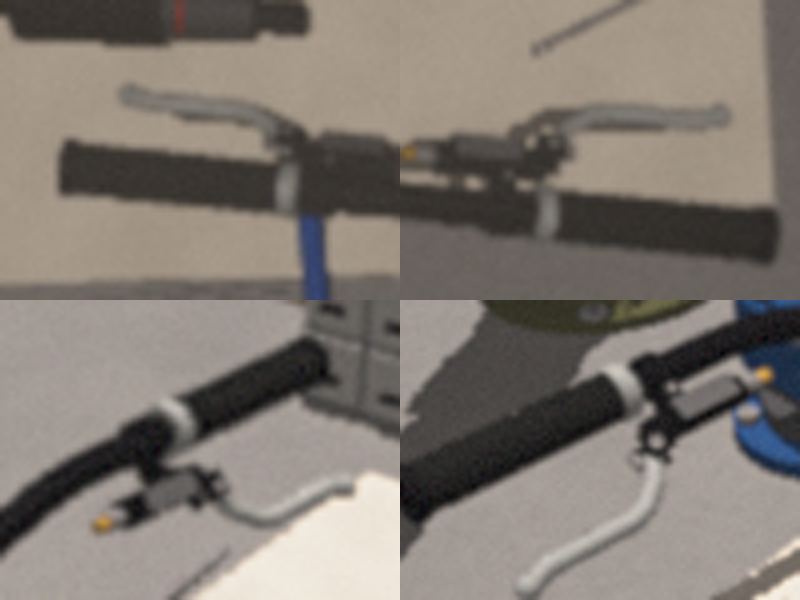

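```bash
cat > h.py <<'E'
import numpy as np,cv2
from cell import robot
from scipy.spatial.transform import Rotation as R
def ray(c,p):
    M=np.array(c["world_from_camera"]);d=M[:3,:3]@[(p[0]-c["cx"])/c["fx"],(p[1]-c["cy"])/c["fy"],1]
    return M[:3,3],d/np.linalg.norm(d)
def onz(c,p,z):
    o,d=ray(c,p);return o+d*(z-o[2])/d[2]
def ony(c,p,P,n):
    o,d=ray(c,p);return o+d*(np.dot(n,P-o)/np.dot(n,d))
def tri(rs):
    A=sum(np.eye(3)-np.outer(d,d) for o,d in rs);b=sum((np.eye(3)-np.outer(d,d))@o for o,d in rs)
    X=np.linalg.solve(A,b);return X,[round(float(np.linalg.norm((np.eye(3)-np.outer(d,d))@(X-o))),1) for o,d in rs]
def proj(c,P):
    M=np.linalg.inv(c["world_from_camera"]);q=M[:3,:3]@P+M[:3,3];return [c["cx"]+c["fx"]*q[0]/q[2],c["cy"]+c["fy"]*q[1]/q[2]]
def tool():
    o=robot.get_obs();w=o["eef_rot"];return o["position"],R.from_quat([w[1],w[2],w[3],w[0]]),o
E
python3 - <<'E'
from h import *
np.set_printoptions(precision=1,suppress=True)
t=robot.camera("top");s=robot.camera("scene");w=robot.camera("wrist")
c=lambda x,y,ox,oy,k:(ox+x/k-.5,oy+y/k-.5)
gl=[onz(t,c(x,y,150,180,5),190) for x,y in((65,168),(287,187))]
gr=[onz(t,c(x,y,330,190,5),190) for x,y in((375,235),(147,213))]
print("bar",gl,gr)
for n,pt,ps in(("Ltip",c(125,95,150,180,5),c(350,187,225,115,5)),("Rtip",c(325,115,330,190,5),c(125,287,75,180,4)),
 ("Lsilver",c(287,187,150,180,5),c(178,122,225,115,5)),("Rsilver",c(147,213,330,190,5),c(225,88,75,180,4))):
    print(n,*tri([ray(t,pt),ray(s,ps)]))
p,r,o=tool();M=np.array(w["world_from_camera"]);print("cam in tool",r.inv().apply(M[:3,3]-p),r.inv().as_matrix()@M[:3,:3],w["fx"],w["cx"],w["cy"])
E
```

```text
bar [array([447.4, 305.1, 190. ]), array([436.9, 171. , 190. ])] [array([ 382.4, -421.9,  190. ]), array([ 394.6, -285.7,  190. ])]
Ltip [497.7 280.1 125.9] [0.1, 0.1]
Rtip [ 456.3 -404.7  155.8] [0.3, 0.3]
Lsilver [437.8 171.5 194.4] [1.4, 1.4]
Rsilver [ 395.8 -283.3  193.6] [2.0, 2.0]
cam in tool [  85.8    0.3 -143.3] [[ 0.  -0.9 -0.3]
 [ 1.   0.  -0. ]
 [ 0.  -0.3  0.9]] 272.12610602141405 252.7909990054893 189.36230620033564
```

```bash
cat >> h.py <<'E'
EY=np.array([.0893,.996,0]);EX=np.array([.996,-.0893,0]);EZ=np.array([0,0,1.])
def ori(t=0,a=0):
    # tool x=+bar y, tool z down; leaned t (top away from robot), a (camera looks more towards robot's right)
    B=np.column_stack([EY,EX,-EZ])
    return R.from_rotvec(t*EY)*R.from_rotvec(-a*EX)*R.from_matrix(B)
def plan(P,r,n=None,P0=None,r0=None):
    p,q,o=tool()
    if P0 is not None:p,q=P0,r0
    T=q.inv().apply(np.array(P)-p);rv=(q.inv()*r).as_rotvec()
    k=n or int(np.ceil(max(np.linalg.norm(T)/40,np.linalg.norm(rv)/.12,1)))
    S=sum(R.from_rotvec(rv/k*i).as_matrix() for i in range(k));d=np.linalg.solve(S,T)
    print(k,"rows of",d.round(1),(rv/k).round(4))
E
python3 drive.py '85 0 0 -40 0 0 0;85 0 0 -40 0 0 0;85 0 0 -40 0 0 0'
python3 -c "
from h import *
print(ori(0,.5).as_matrix().round(2),tool()[1].as_matrix().round(2))
plan([430,-245,340],ori(0,.5))"
```

```text
time: 0.5
position: [272.8, -589.2, 352.0]
eef_rot: [-0.001, 0.977, 0.215, -0.0]
force: [0.8, -1.3, 1.0]
gripper_width: 84.8
finger_force: 0.0
[[ 0.08  1.   -0.04]
 [ 0.87 -0.09 -0.48]
 [-0.48  0.   -0.88]] [[ 0.91  0.42 -0.  ]
 [ 0.42 -0.91  0.  ]
 [-0.   -0.   -1.  ]]
10 rows of [38.1 -9.4 -7.9] [-0.0264 -0.0454 -0.1024]
```

```bash
python3 drive.py '85 38 -9.4 -8 -.026 -.045 -.102;85 38 -9.4 -8 -.026 -.045 -.102;85 38 -9.4 -8 -.026 -.045 -.102;85 38 -9.4 -8 -.026 -.045 -.102;85 38 -9.4 -8 -.026 -.045 -.102;85 38 -9.4 -8 -.026 -.045 -.102;85 38 -9.4 -8 -.026 -.045 -.102;85 38 -9.4 -8 -.026 -.045 -.102;85 38 -9.4 -8 -.026 -.045 -.102;85 38 -9.4 -8 -.026 -.045 -.102;85 0 0 0 0 0 0;85 0 0 0 0 0 0'
python3 -c "
from h import *
w=robot.camera('wrist');cv2.imwrite('pics/w1.png',w['color'][:,:,::-1]);import pickle;pickle.dump(w,open('w1.pkl','wb'))
plan([470,360,340],ori(0,.5))"
```

```text
time: 1.5
position: [431.6, -242.8, 340.8]
eef_rot: [0.167, 0.715, 0.655, -0.182]
force: [-0.2, -0.6, 1.1]
gripper_width: 85.2
finger_force: 0.0
16 rows of [ 33.3  -1.  -18.1] [-0.     -0.0001 -0.0002]
```

View pics/w1.png

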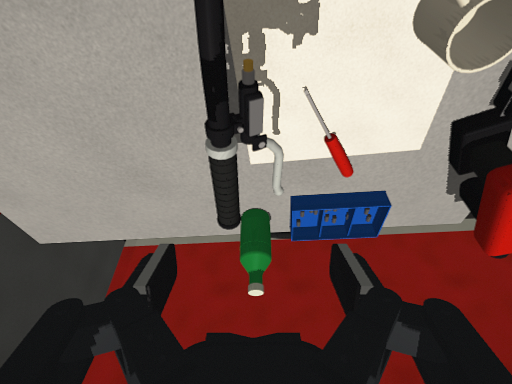

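```bash
python3 drive.py '85 33 -1 -18 0 0 0;85 33 -1 -18 0 0 0;85 33 -1 -18 0 0 0;85 33 -1 -18 0 0 0;85 33 -1 -18 0 0 0;85 33 -1 -18 0 0 0;85 33 -1 -18 0 0 0;85 33 -1 -18 0 0 0;85 33 -1 -18 0 0 0;85 33 -1 -18 0 0 0;85 33 -1 -18 0 0 0;85 33 -1 -18 0 0 0;85 33 -1 -18 0 0 0;85 33 -1 -18 0 0 0;85 33 -1 -18 0 0 0;85 33 -1 -18 0 0 0;85 0 0 0 0 0 0;85 0 0 0 0 0 0'
python3 - <<'E'
from h import *
import pickle
w=robot.camera('wrist');pickle.dump(w,open('w2.pkl','wb'));a=pickle.load(open('w1.pkl','rb'))
cr=lambda c,P,h=40,k=5:[int(v)-h for v in proj(c,np.array(P))]
out=[]
for c,P in((a,[440,-375,165]),(w,[485,255,130])):
    x,y=cr(c,P,50);print("origin",x,y);im=c['color'][y:y+100,x:x+100,::-1];out.append(cv2.resize(im,(400,400),interpolation=cv2.INTER_CUBIC))
cv2.imwrite('pics/w12.png',np.hstack(out))
E
```

```text
time: 3.05
position: [471.7, 355.9, 340.5]
eef_rot: [0.166, 0.716, 0.653, -0.182]
force: [-0.2, -0.4, 0.8]
gripper_width: 85.0
finger_force: 0.0
origin 216 133
origin 217 99
```

View pics/w12.png

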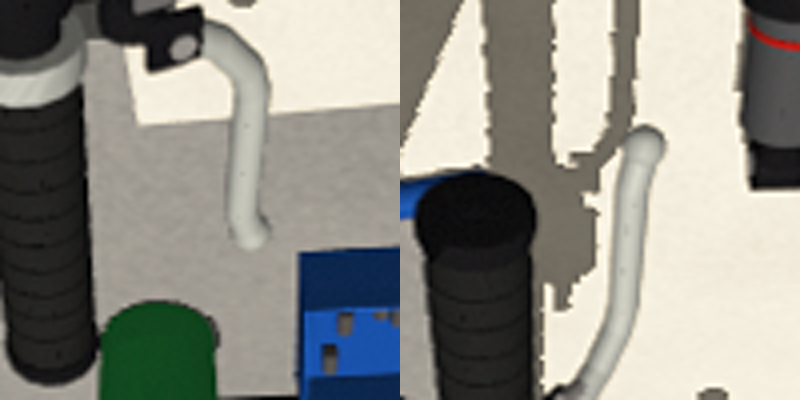

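```bash
python3 - <<'E'
from h import *
import pickle
np.set_printoptions(precision=1,suppress=True)
t=robot.camera("top");s=robot.camera("scene");w1,w2=[pickle.load(open(f,'rb')) for f in('w1.pkl','w2.pkl')]
c=lambda x,y,ox,oy,k:(ox+x/k-.5,oy+y/k-.5)
u0=np.mean([np.dot(P,EX[:2]) for P in([447.4,305.1],[436.9,171],[382.4,-421.9],[394.6,-285.7])]);print("u0",u0)
sec=lambda v:np.array([v@EX,v[2]]);K=np.array([u0,190])
def drop(cam,px):
    o,d=ray(cam,px);o=sec(o)-K;d=sec(d);d/=np.linalg.norm(d);n=[-d[1],d[0]];h=np.dot(n,o)
    b=np.array(n)*h; m=np.sqrt(76**2-h*h) if abs(h)<76 else 0
    return [round(float(np.arctan2(-p[1],p[0])),3) for p in(b-m*d,b+m*d)],round(float(h),1)
D={"L":dict(top=(t,c(172,101,150,180,5)),scene=(s,c(310,200,225,115,5)),wrist=(w2,c(229,235,217,99,4))),
"R":dict(top=(t,c(265,118,330,190,5)),scene=(s,c(185,249,75,180,4)),wrist=(w1,c(247,165,216,133,4)))}
B={"L":dict(top=(t,c(172,177,150,180,5)),scene=(s,c(255,82,225,115,5)),wrist=(w2,c(86,300,217,99,4))),
"R":dict(top=(t,c(265,224,330,190,5)),scene=(s,c(100,145,75,180,4)),wrist=(w1,c(49,250,216,133,4)))}
for k in D:
  for v in D[k]: print(k,v,drop(*D[k][v]),"bar off",drop(*B[k][v])[1])
  P,e=tri([ray(*D[k][v]) for v in D[k]]);print(P,e,"drop",np.arctan2(190-P[2],P@EX-u0),"r",np.hypot(190-P[2],P@EX-u0))
  tips={"L":[(t,c(126,95,150,180,5)),(s,c(348,187,225,115,5)),(w2,c(246,143,217,99,4))],"R":[(t,c(322,115,330,190,5)),(s,c(127,286,75,180,4)),(w1,c(251,234,216,133,4))]}[k]
  P,e=tri([ray(*x) for x in tips]);print("tip",P,e,"drop",np.arctan2(190-P[2],P@EX-u0),"r",np.hypot(190-P[2],P@EX-u0))
E
```

```text
u0 418.8319375
L top ([-0.999, 0.845], 45.9) bar off 0.4
L scene ([0.84, 0.84], 77.3) bar off -3.4
L wrist ([-1.051, 0.852], 44.1) bar off 2.5
[492.5 245.2 132.4] [4.4, 3.4, 2.7] drop 0.8580221125580447 r 76.09877673383097
tip [498.3 278.1 127.6] [1.4, 1.1, 1.5] drop 0.8699183174585432 r 81.6401624357303
R top ([-0.678, 0.5], 63.2) bar off -0.0
R scene ([0.463, 1.23], 70.5) bar off -3.2
R wrist ([-0.709, 0.453], 63.5) bar off 1.4
[ 455.7 -366.3  156.7] [1.7, 1.2, 0.6] drop 0.457520450225539 r 75.49126881862364
tip [ 456.6 -403.3  155.6] [0.5, 0.6, 0.5] drop 0.4457691188043305 r 79.71550380861302
```

```bash
python3 - <<'E'
from h import *
r=ori(.42);zt=r.as_matrix()[:,2];pad=np.array([492.4,247,132.4]);print(zt)
P=pad-85*zt;print(P);plan(P,r)
E
```

```text
[-0.40612953  0.03641302 -0.91308975]
[526.92100972 243.90489341 210.01262915]
6 rows of [-10.4  14.9  24.2] [ 0.0685  0.0813 -0.019 ]
```

```bash
python3 drive.py '36 -10.4 14.9 24.2 .0685 .0813 -.019;36 -10.4 14.9 24.2 .0685 .0813 -.019;36 -10.4 14.9 24.2 .0685 .0813 -.019;36 -10.4 14.9 24.2 .0685 .0813 -.019;36 -10.4 14.9 24.2 .0685 .0813 -.019;36 -10.4 14.9 24.2 .0685 .0813 -.019;36 0 0 0 0 0 0;36 0 0 0 0 0 0' 20
python3 - <<'E'
from h import *
r=ori(.42);zt=r.as_matrix()[:,2];pad=np.array([492.4,247,132.4])
plan(pad-85*zt,r);plan(pad+15*zt,r)
w=robot.camera('wrist');cv2.imwrite('pics/w3.png',w['color'][:,:,::-1]);print(proj(w,pad))
E
```

```text
time: 3.87
position: [528.5, 237.7, 207.8]
eef_rot: [-0.155, 0.725, 0.656, -0.143]
force: [-0.0, 0.7, 1.3]
gripper_width: 35.9
finger_force: 0.0
1 rows of [ 6.  -3.  -1.1] [-0.0039 -0.0003 -0.0101]
3 rows of [ 2.  -0.9 33. ] [-0.0013 -0.0001 -0.0034]
[np.float64(248.76546329644543), np.float64(189.44051171435027)]
```

View pics/w3.png

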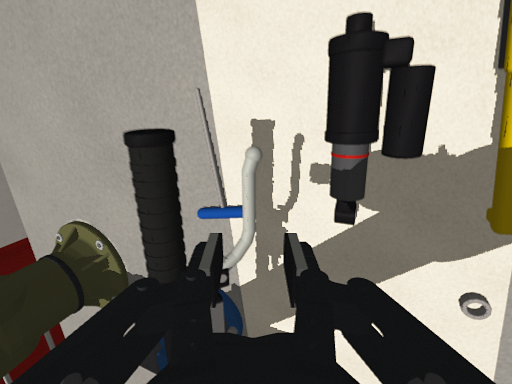

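```bash
python3 drive.py '36 2 -1 33 -.001 0 -.003;36 2 -1 33 -.001 0 -.003;36 2 -1 33 -.001 0 -.003;36 0 0 0 0 0 0;36 0 0 0 0 0 0'; python3 drive.py '8 0 0 0 0 0 0;8 0 0 0 0 0 0;8 0 0 0 0 0 0;8 0 0 0 0 0 0;8 0 0 0 0 0 0;8 0 0 0 0 0 0' 20
```

```text
time: 4.33
position: [484.2, 255.4, 121.3]
eef_rot: [-0.152, 0.718, 0.665, -0.138]
force: [3.9, -0.4, -1.0]
gripper_width: 35.8
finger_force: 0.0
time: 4.83
position: [484.0, 256.5, 121.4]
eef_rot: [-0.153, 0.718, 0.665, -0.138]
force: [5.2, 3.3, -0.8]
gripper_width: 11.4
finger_force: 21.0
```

```bash
cat >> h.py <<'E'
K3=418.83*EX+np.array([0,0,190])
def rot(ang,n,add=(0,0,0)):
    p,q,o=tool();S=R.from_rotvec(ang*EY);k=p-K3;k=k-EY*(k@EY)
    plan(p+S.apply(k)-k+np.array(add),S*q,n)
def ang():
    p,q,o=tool();g=p-15*q.as_matrix()[:,2]-K3;print("grasp pt drop",round(float(np.arctan2(-g[2],g@EX)),3),"r",round(float(np.hypot(g[2],g@EX)),1),o["force"].round(1),o["gripper_width"].round(1))
E
python3 -c "
from h import *
ang();rot(-.46,8)"
```

```text
Traceback (most recent call last):
  File "h.py", line 35, in ang
    p,q,o=tool();g=p-15*q.as_matrix()[:,2]-K3;print("grasp pt drop",round(float(np.arctan2(-g[2],g@EX)),3),"r",round(float(np.hypot(g[2],g@EX)),1),o["force"].round(1),o["gripper_width"].round(1))
                                                                                                                                                                       ^^^^^^^^^^^^^^^^^^^^^^^^
AttributeError: 'float' object has no attribute 'round'
```

```bash
sed -i 's/o\["gripper_width"\].round(1)/round(o["gripper_width"],1)/' h.py
python3 -c "
from h import *
ang();rot(-.46,8)"
```

```text
grasp pt drop 0.868 r 71.9 [ 5.2  3.3 -0.8] 11.4
8 rows of [-0.   2.6 -3.8] [-0.0575 -0.0008 -0.    ]
```

```bash
python3 drive.py '8 0 3 -3.8 -.0575 0 0;8 0 3 -3.8 -.0575 0 0;8 0 3 -3.8 -.0575 0 0;8 0 3 -3.8 -.0575 0 0;8 0 3 -3.8 -.0575 0 0;8 0 3 -3.8 -.0575 0 0;8 0 3 -3.8 -.0575 0 0;8 0 3 -3.8 -.0575 0 0;8 0 0 0 0 0 0;8 0 0 0 0 0 0;8 0 0 0 0 0 0'
python3 -c "
from h import *
ang()"
```

```text
time: 5.75
position: [510.8, 253.2, 144.2]
eef_rot: [0.012, 0.734, 0.679, 0.013]
force: [-3.4, 2.1, -5.3]
gripper_width: 11.4
finger_force: 23.7
grasp pt drop 0.433 r 73.5 [-3.4  2.1 -5.3] 11.4
```

```bash
python3 drive.py '30 0 0 0 0 0 0;30 0 0 0 0 0 0;30 0 0 0 0 0 0;30 0 0 0 0 0 0;30 0 0 -25 0 0 0;30 0 0 -35 0 0 0;30 0 0 -35 0 0 0;30 0 0 -35 0 0 0;30 0 0 -35 0 0 0'
python3 -c "
from h import *
plan([471.7,355.9,340.5],R.from_quat([.716,.653,-.182,.166]))"
```

```text
time: 6.5
position: [506.3, 252.9, 312.6]
eef_rot: [0.015, 0.734, 0.679, 0.016]
force: [0.4, 0.6, -0.3]
gripper_width: 30.1
finger_force: 0.0
5 rows of [18.6 -8.4 -9.7] [ 0.0093 -0.1004  0.0007]
```

```bash
python3 drive.py '30 18.6 -8.4 -9.7 .009 -.1 0;30 18.6 -8.4 -9.7 .009 -.1 0;30 18.6 -8.4 -9.7 .009 -.1 0;30 18.6 -8.4 -9.7 .009 -.1 0;30 18.6 -8.4 -9.7 .009 -.1 0;30 0 0 0 0 0 0;30 0 0 0 0 0 0'
python3 - <<'E'
from h import *
import pickle
w=robot.camera('wrist');t=robot.camera('top');s=robot.camera('scene');pickle.dump((w,t,s),open('v4.pkl','wb'))
a=pickle.load(open('w1.pkl','rb'))
def crop(c,P,h):
    x,y=[int(v)-h for v in proj(c,np.array(P))];print(x,y,x+2*h);return cv2.resize(c['color'][y:y+int(1.5*h),x:x+2*h,::-1],(400,300),interpolation=cv2.INTER_CUBIC)
L=[475,260,160];Rr=[440,-372,160]
cv2.imwrite('pics/c4.png',np.vstack([np.hstack([crop(t,L,40),crop(t,Rr,40)]),np.hstack([crop(s,L,40),crop(w,L,40)])]))
E
```

```text
time: 7.08
position: [468.6, 361.3, 335.3]
eef_rot: [0.165, 0.711, 0.659, -0.182]
force: [0.3, -0.7, -0.1]
gripper_width: 29.5
finger_force: 0.0
139 164 219
344 177 424
245 102 325
223 127 303
```

View pics/c4.png

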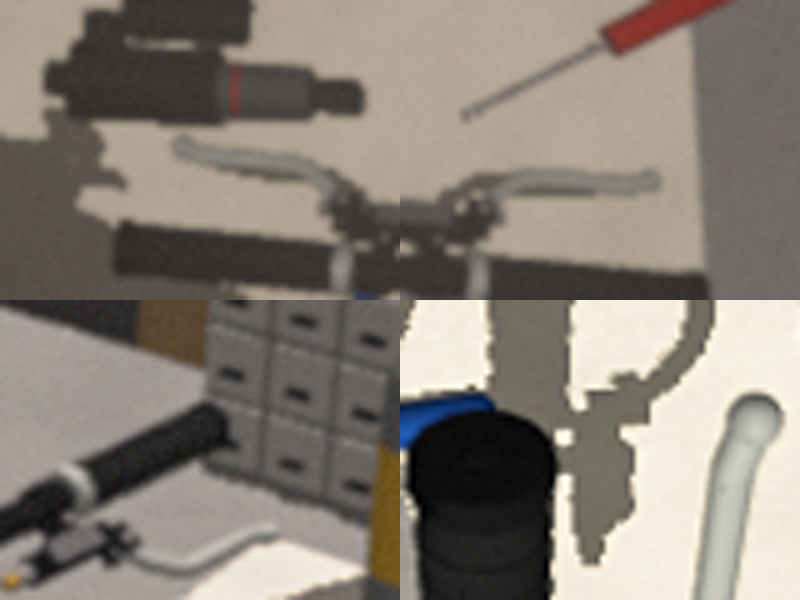

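```bash
python3 - <<'E'
from h import *
import pickle
w,t,s=pickle.load(open('v4.pkl','rb'));w1=pickle.load(open('w1.pkl','rb'))
c=lambda x,y,ox,oy,k:(ox+x/k-.5,oy+y/k-.5)
u0=418.83
T={"L":[(t,c(182,147,139,164,5)),(s,c(270,228,245,102,5)),(w,c(354,119,223,127,5))],"R":[(t,c(251,180,344,177,5)),(s,c(127,286,75,180,4)),(w1,c(251,234,216,133,4))]}
for k,v in T.items():
    for sel in((0,1,2),(0,1),(0,2)):
        P,e=tri([ray(*v[i]) for i in sel]);print(k,P.round(1),e,round(float(np.arctan2(190-P[2],P@EX-u0)),3),round(float(np.hypot(190-P[2],P@EX-u0)),1))
    for i in(0,2):
        # circle r=80
        o,d=ray(*v[i]);o=np.array([o@EX-u0,o[2]-190]);d=np.array([d@EX,d[2]]);d/=np.linalg.norm(d);n=np.array([-d[1],d[0]]);h=n@o;b=n*h+np.sqrt(80.5**2-h*h)*d;print(k,i,round(float(np.arctan2(-b[1],b[0])),3))
E
```

```text
L [513.5 276.2 149.1] [0.6, 0.7, 1.1] 0.541 79.3
L [513.1 275.6 149.9] [0.1, 0.1] 0.535 78.6
L [513.9 275.9 147.7] [0.6, 0.6] 0.554 80.4
L 0 0.568
L 2 0.544
R [ 456.5 -403.   155.6] [0.9, 0.8, 0.6] 0.447 79.7
R [ 456.1 -402.9  155. ] [0.7, 0.7] 0.455 79.5
R [ 456.7 -401.6  157.2] [0.3, 0.3] 0.429 79.0
R 0 0.467
R 2 0.45
```

```bash
python3 - <<'E'
from h import *
r=ori(.1);zt=r.as_matrix()[:,2];pad=(418.83+76*np.cos(.545))*EX+291*EY+[0,0,150.6];print(pad)
plan(pad-75*zt,r)
E
```

```text
[507.8706954 246.6309031 150.6      ]
5 rows of [-13.5  11.6  27.8] [ 0.0196  0.0991 -0.0053]
```

```bash
python3 drive.py '36 -13.5 11.6 27.8 .02 .099 -.005;36 -13.5 11.6 27.8 .02 .099 -.005;36 -13.5 11.6 27.8 .02 .099 -.005;36 -13.5 11.6 27.8 .02 .099 -.005;36 -13.5 11.6 27.8 .02 .099 -.005;36 0 0 0 0 0 0;36 0 0 0 0 0 0'
python3 - <<'E'
from h import *
r=ori(.1);zt=r.as_matrix()[:,2];pad=(418.83+76*np.cos(.545))*EX+291*EY+[0,0,150.6]
plan(pad+15*zt,r,4)
E
```

```text
time: 7.82
position: [517.1, 237.2, 223.4]
eef_rot: [-0.036, 0.742, 0.668, -0.037]
force: [0.4, 0.9, -0.3]
gripper_width: 36.1
finger_force: 0.0
4 rows of [ 2.2 -0.7 22.1] [-0.0007  0.0011 -0.0039]
```

```bash
python3 drive.py '36 0 0 22 0 0 0;36 0 0 22 0 0 0;36 0 0 22 0 0 0;36 0 0 22 0 0 0;36 0 0 0 0 0 0;36 0 0 0 0 0 0;36 0 0 0 0 0 0'
python3 - <<'E'
from h import *
ang()
r=ori(.1);zt=r.as_matrix()[:,2];pad=(418.83+76*np.cos(.545))*EX+291*EY+[0,0,150.6]
plan(pad+15*zt,r,1)
E
```

```text
time: 8.4
position: [506.2, 248.6, 138.8]
eef_rot: [-0.037, 0.737, 0.674, -0.034]
force: [0.6, 0.4, 0.5]
gripper_width: 35.8
finger_force: 0.0
grasp pt drop 0.512 r 74.1 [0.6 0.4 0.5] 35.8
1 rows of [-1.8  0.7  3.1] [-0.0003 -0.0003  0.0014]
```

```bash
python3 drive.py '36 0 1.5 3 0 0 0;36 0 0 0 0 0 0;8 0 0 0 0 0 0;8 0 0 0 0 0 0;8 0 0 0 0 0 0;8 0 0 0 0 0 0;8 0 0 0 0 0 0' 30
python3 -c "
from h import *
ang();rot(-.2,5)"
```

```text
time: 8.98
position: [505.6, 248.1, 133.5]
eef_rot: [-0.038, 0.736, 0.674, -0.035]
force: [-2.1, 0.1, 1.5]
gripper_width: 11.1
finger_force: 29.2
grasp pt drop 0.575 r 76.5 [-2.1  0.1  1.5] 11.1
5 rows of [-0.   1.9 -2.8] [-0.04   -0.0001  0.    ]
```

```bash
python3 drive.py '8 0 1.9 -2.8 -.04 0 0;8 0 1.9 -2.8 -.04 0 0;8 0 1.9 -2.8 -.04 0 0;8 0 1.9 -2.8 -.04 0 0;8 0 1.9 -2.8 -.04 0 0;8 0 0 0 0 0 0;8 0 0 0 0 0 0'
python3 -c "
from h import *
ang()"
python3 drive.py '30 0 0 0 0 0 0;30 0 0 0 0 0 0;30 0 0 0 0 0 0;30 0 0 0 0 0 0;30 0 0 -25 0 0 0;30 0 0 -35 0 0 0;30 0 0 -35 0 0 0;30 0 0 -35 0 0 0;30 0 0 -35 0 0 0'
python3 -c "
from h import *
plan([471.7,355.9,340.5],R.from_quat([.716,.653,-.182,.166]))"
```

```text
time: 9.57
position: [514.7, 247.5, 146.4]
eef_rot: [0.035, 0.736, 0.675, 0.032]
force: [-2.9, 2.6, -5.6]
gripper_width: 10.8
finger_force: 29.8
grasp pt drop 0.387 r 75.9 [-2.9  2.6 -5.6] 10.8
time: 10.32
position: [500.4, 248.2, 313.7]
eef_rot: [0.036, 0.737, 0.674, 0.033]
force: [1.5, 0.6, 0.3]
gripper_width: 30.1
finger_force: 0.0
5 rows of [19.6 -7.2 -9.9] [ 0.0194 -0.0995 -0.0042]
```

```bash
python3 drive.py '30 19.6 -7.2 -9.9 .019 -.1 -.004;30 19.6 -7.2 -9.9 .019 -.1 -.004;30 19.6 -7.2 -9.9 .019 -.1 -.004;30 19.6 -7.2 -9.9 .019 -.1 -.004;30 19.6 -7.2 -9.9 .019 -.1 -.004;30 0 0 0 0 0 0;30 0 0 0 0 0 0;30 0 0 0 0 0 0'
python3 - <<'E'
from h import *
import pickle
w=robot.camera('wrist');t=robot.camera('top');s=robot.camera('scene');pickle.dump((w,t,s),open('v5.pkl','wb'))
def crop(c,P,h):
    x,y=[int(v)-h for v in proj(c,np.array(P))];print(x,y);return cv2.resize(c['color'][y:y+int(1.5*h),x:x+2*h,::-1],(400,300),interpolation=cv2.INTER_CUBIC)
L=[505,260,140];Rr=[450,-382,145]
cv2.imwrite('pics/c5.png',np.vstack([np.hstack([crop(t,L,30),crop(t,Rr,30)]),np.hstack([crop(s,L,30),crop(w,[505,260,150],40)])]))
E
```

```text
time: 10.98
position: [472.9, 352.7, 337.2]
eef_rot: [0.162, 0.717, 0.655, -0.175]
force: [0.1, -0.7, 0.2]
gripper_width: 29.6
finger_force: 0.0
150 165
356 184
263 120
242 117
```

View pics/c5.png

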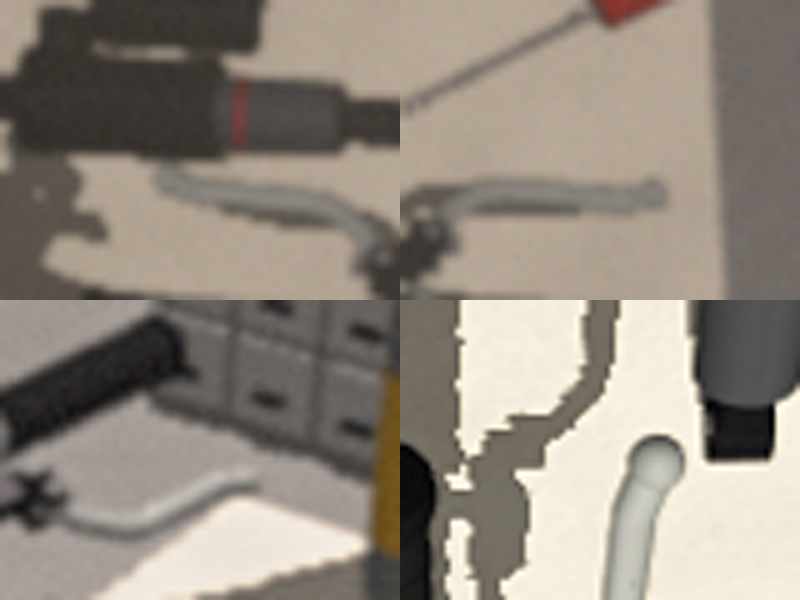

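```bash
cat > m.py <<'E'
from h import *
import pickle
c=lambda x,y,ox,oy,k:(ox+x/k-.5,oy+y/k-.5)
u0=418.83
def rep(T):
  for k,v in T.items():
    for sel in((0,1,2),(0,1),(0,2)):
        P,e=tri([ray(*v[i]) for i in sel]);print(k,P.round(1),e,round(float(np.arctan2(190-P[2],P@EX-u0)),3),round(float(np.hypot(190-P[2],P@EX-u0)),1))
    for i in(0,2):
        o,d=ray(*v[i]);o=np.array([o@EX-u0,o[2]-190]);d=np.array([d@EX,d[2]]);d/=np.linalg.norm(d);n=np.array([-d[1],d[0]]);h=n@o;b=n*h+np.sqrt(80.5**2-h*h)*d;print(k,i,round(float(np.arctan2(-b[1],b[0])),3))
E
python3 - <<'E'
from m import *
w,t,s=pickle.load(open('v5.pkl','rb'));w1=pickle.load(open('w1.pkl','rb'))
rep({"L":[(t,c(168,181,150,165,20/3)),(s,c(247,180,263,120,20/3)),(w,c(257,163,242,117,5))],"R":[(t,c(250,194,356,184,20/3)),(s,c(127,286,75,180,4)),(w1,c(251,234,216,133,4))]})
E
```

```text
L [517.4 275.3 153.7] [0.9, 0.4, 1.2] 0.467 80.6
L [516.7 275.8 153.1] [0.0, 0.0] 0.478 80.1
L [517.5 275.6 154.3] [1.0, 1.0] 0.461 80.4
L 0 0.486
L 2 0.442
R [ 456.3 -402.1  155.4] [2.0, 1.4, 1.2] 0.45 79.5
R [ 455.4 -401.6  153.8] [1.4, 1.4] 0.473 79.3
R [ 456.4 -398.7  159.8] [0.5, 0.5] 0.401 77.4
R 0 0.479
R 2 0.45
```

```bash
python3 - <<'E'
from h import *
r=ori(0);pad=486.9*EX+291*EY+[0,0,156.3];print(pad)
plan(pad+[0,0,40],r)
E
```

```text
[510.9387  246.35583 156.3    ]
5 rows of [-11.1   9.2  33.3] [ 0.0006  0.0963 -0.0014]
```

```bash
python3 drive.py '0 -11 9.2 33 0 .096 0;0 -11 9.2 33 0 .096 0;0 -11 9.2 33 0 .096 0;0 -11 9.2 33 0 .096 0;0 -11 9.2 33 0 .096 0;0 0 0 0 0 0 0;0 0 0 0 0 0 0;0 0 0 0 0 0 0;0 0 0 0 0 0 0;0 0 0 0 0 0 0'
python3 - <<'E'
from h import *
r=ori(0);pad=486.9*EX+291*EY+[0,0,156.3]
plan(pad+[0,0,12],r,2);print(tool()[2]["force"])
E
```

```text
time: 11.97
position: [510.0, 251.4, 198.4]
eef_rot: [0.002, 0.738, 0.675, 0.001]
force: [-0.8, 0.4, -0.2]
gripper_width: -0.1
finger_force: 0.0
2 rows of [-2.5  0.6 15.1] [0.0025 0.0005 0.0004]
[-0.75886749  0.40953894 -0.18488875]
```

```bash
python3 drive.py '0 0 0.5 14 0 0 0;0 0 0.5 14 0 0 0;0 0 0 0 0 0 0;0 0 0 0 0 0 0;0 0 0 0 0 0 0'; python3 drive.py '0 0 0 2 0 0 0;0 0 0 0 0 0 0;0 0 0 0 0 0 0';python3 drive.py '0 0 0 1.5 0 0 0;0 0 0 0 0 0 0;0 0 0 0 0 0 0'
```

```text
time: 12.38
position: [510.5, 249.3, 168.1]
eef_rot: [0.001, 0.738, 0.674, -0.0]
force: [-0.4, -0.3, -1.2]
gripper_width: 0.1
finger_force: 0.0
time: 12.63
position: [511.0, 248.9, 166.8]
eef_rot: [0.002, 0.739, 0.674, 0.0]
force: [-1.1, 0.4, 0.2]
gripper_width: -0.2
finger_force: 0.0
time: 12.88
position: [510.9, 248.8, 165.1]
eef_rot: [0.002, 0.739, 0.674, -0.0]
force: [0.3, 0.0, -0.4]
gripper_width: -0.0
finger_force: 0.0
```

```bash
for i in 1 ; do python3 drive.py '0 0 0 1 0 0 0;0 0 0 0 0 0 0;0 0 0 0 0 0 0'|grep -E 'pos|^force'; python3 drive.py '0 0 0 1 0 0 0;0 0 0 0 0 0 0;0 0 0 0 0 0 0'|grep -E 'pos|^force';done
```

```text
position: [510.9, 248.8, 164.1]
force: [-0.3, 0.5, 0.9]
position: [510.9, 248.9, 163.0]
force: [-0.3, -0.0, -0.1]
```

```bash
python3 drive.py '0 0 0 1 0 0 0;0 0 0 0 0 0 0;0 0 0 0 0 0 0'|grep -E 'pos|^force'; python3 drive.py '0 0 0 0 0 0 0'|grep -E 'pos|^force'; python3 drive.py '0 0 0 1 0 0 0;0 0 0 0 0 0 0;0 0 0 0 0 0 0'|grep -E 'pos|^force'; python3 drive.py '0 0 0 0 0 0 0'|grep -E 'pos|^force'
```

```text
position: [510.9, 248.9, 162.0]
force: [-0.1, -0.1, 0.2]
position: [510.9, 248.9, 162.1]
force: [0.2, 0.1, 0.5]
position: [510.9, 249.0, 161.1]
force: [0.1, -0.7, -0.1]
position: [511.0, 248.9, 161.1]
force: [-0.1, 0.3, 0.5]
```

```bash
python3 drive.py '0 0 0 1 0 0 0;0 0 0 0 0 0 0;0 0 0 0 0 0 0'|grep -E 'pos|^force'; python3 drive.py '0 0 0 0 0 0 0'|grep -E 'pos|^force'; python3 drive.py '0 0 0 1 0 0 0;0 0 0 0 0 0 0;0 0 0 0 0 0 0'|grep -E 'pos|^force'; python3 drive.py '0 0 0 0 0 0 0'|grep -E 'pos|^force'
```

```text
position: [510.9, 248.9, 160.2]
force: [-0.1, -0.6, 2.6]
position: [510.9, 248.8, 160.2]
force: [-0.5, -0.2, 1.9]
position: [510.8, 248.8, 159.2]
force: [-0.0, -1.1, 2.5]
position: [510.9, 248.8, 159.2]
force: [-2.2, -1.4, 3.1]
```

```bash
python3 drive.py '0 0 0 .8 0 0 0;0 0 0 0 0 0 0;0 0 0 0 0 0 0'|grep -E 'pos|^force'; python3 drive.py '0 0 0 0 0 0 0;0 0 0 0 0 0 0'|grep -E 'pos|^force';  python3 drive.py '0 0 0 0 0 0 0'|grep -E 'pos|^force'
```

```text
position: [510.8, 248.7, 158.3]
force: [-1.8, -2.3, 3.7]
position: [510.8, 248.7, 158.3]
force: [-2.0, -2.0, 3.7]
position: [510.8, 248.7, 158.3]
force: [-2.1, -1.0, 5.1]
```

```bash
python3 drive.py '0 0 0 -3 0 0 0;0 0 0 -30 0 0 0;0 0 0 -40 0 0 0;0 0 0 -40 0 0 0;0 0 0 0 0 0 0;0 0 0 0 0 0 0'
python3 -c "
from h import *
print(tool()[2]['force']);plan([455,-375.1,272],ori(0))"
```

```text
time: 15.72
position: [512.1, 250.6, 273.9]
eef_rot: [0.003, 0.739, 0.674, 0.003]
force: [-1.0, -0.1, -0.7]
gripper_width: 0.0
finger_force: 0.0
[-0.99158144 -0.07338855 -0.70118993]
16 rows of [-39.3  -0.    0.1] [ 0.0005 -0.     -0.0001]
```

```bash
python3 drive.py '0 -39.3 0 0 0 0 0;0 -39.3 0 0 0 0 0;0 -39.3 0 0 0 0 0;0 -39.3 0 0 0 0 0;0 -39.3 0 0 0 0 0;0 -39.3 0 0 0 0 0;0 -39.3 0 0 0 0 0;0 -39.3 0 0 0 0 0;0 -39.3 0 0 0 0 0;0 -39.3 0 0 0 0 0;0 -39.3 0 0 0 0 0;0 -39.3 0 0 0 0 0;0 -39.3 0 0 0 0 0;0 -39.3 0 0 0 0 0;0 -39.3 0 0 0 0 0;0 -39.3 0 0 0 0 0;0 0 0 0 0 0 0;0 0 0 0 0 0 0;0 0 0 0 0 0 0'
python3 -c "
from h import *
print(tool()[2]['force']);plan([455,-375.1,167],ori(0))"
```

```text
time: 17.3
position: [453.2, -376.0, 271.2]
eef_rot: [0.0, 0.739, 0.674, 0.0]
force: [0.5, 0.6, 0.6]
gripper_width: -0.0
finger_force: 0.0
[0.50838356 0.56670911 0.62676395]
3 rows of [ 0.4  0.5 34.7] [ 0.0004  0.     -0.0006]
```

```bash
python3 drive.py '0 .3 .5 34 0 0 0;0 .3 .5 34 0 0 0;0 .3 .5 34 0 0 0;0 0 0 0 0 0 0;0 0 0 0 0 0 0;0 0 0 0 0 0 0' | grep -E 'pos|^force'
```

```text
position: [456.4, -376.0, 172.9]
force: [0.8, 0.1, 1.2]
```

```bash
python3 drive.py '0 0 0 2 0 0 0;0 0 0 0 0 0 0;0 0 0 0 0 0 0' | grep -E 'pos|^force'; python3 drive.py '0 0 0 1 0 0 0;0 0 0 0 0 0 0;0 0 0 0 0 0 0' | grep -E 'pos|^force'; python3 drive.py '0 0 0 1 0 0 0;0 0 0 0 0 0 0;0 0 0 0 0 0 0' | grep -E 'pos|^force'
```

```text
position: [455.8, -376.9, 170.6]
force: [-0.2, -0.8, 0.1]
position: [455.0, -376.6, 168.1]
force: [0.1, 0.4, 0.2]
position: [455.0, -376.5, 166.8]
force: [-1.0, 0.2, -0.1]
```

```bash
for d in 1; do python3 drive.py '0 0 0 2 0 0 0;0 0 0 0 0 0 0;0 0 0 0 0 0 0' | grep -E 'pos|^force'; python3 drive.py '0 0 0 1 0 0 0;0 0 0 0 0 0 0;0 0 0 0 0 0 0' | grep -E 'pos|^force'; python3 drive.py '0 0 0 1 0 0 0;0 0 0 0 0 0 0;0 0 0 0 0 0 0' | grep -E 'pos|^force';done
```

```text
position: [454.9, -376.4, 164.7]
force: [-0.5, -0.1, -0.7]
position: [455.0, -376.5, 163.8]
force: [-0.0, 0.2, 0.7]
position: [455.0, -376.5, 162.8]
force: [0.7, 0.9, -0.5]
```

```bash
python3 drive.py '0 0 0 .8 0 0 0;0 0 0 0 0 0 0;0 0 0 0 0 0 0' | grep -E 'pos|^force'; python3 drive.py '0 0 0 .8 0 0 0;0 0 0 0 0 0 0;0 0 0 0 0 0 0' | grep -E 'pos|^force'
```

```text
position: [455.1, -376.6, 162.3]
force: [-0.9, 0.6, 1.0]
position: [455.2, -376.5, 161.8]
force: [-1.5, 1.0, 3.6]
```

```bash
python3 drive.py '0 0 0 -4 0 0 0;0 0 0 -30 0 0 0;0 0 0 -40 0 0 0;0 0 0 -40 0 0 0;0 0 0 0 0 0 0;0 0 0 0 0 0 0'
python3 - <<'E'
from m import *
_,t,s=pickle.load(open('v5.pkl','rb'));out=[]
for n,a,P in(("top",t,[508,262,150]),("scene",s,[508,262,150])):
    b=robot.camera(n);x,y=[int(v) for v in proj(a,np.array(P))]
    g=lambda c,h:cv2.cvtColor(c['color'],cv2.COLOR_RGB2GRAY)[y-h:y+h,x-h:x+h]
    print(n,cv2.phaseCorrelate(np.float32(g(a,14)),np.float32(g(b,14))),np.abs(g(a,14).astype(int)-g(b,14)).mean())
    out+=[cv2.resize(c['color'][y-25:y+25,x-25:x+25,::-1],(300,300)) for c in(a,b)]
cv2.imwrite('pics/f.png',np.vstack([np.hstack(out[:2]),np.hstack(out[2:])]))
E
```

```text
time: 20.3
position: [456.1, -377.0, 278.3]
eef_rot: [0.005, 0.739, 0.674, 0.0]
force: [0.3, -0.1, -0.1]
gripper_width: -0.4
finger_force: 0.0
top ((0.1043160760371098, 0.17557659425411742), 0.9220397141244676) 4.39030612244898
scene ((-0.10780703812964454, -0.0739737616996301), 0.9676936096615262) 2.126275510204082
```

View pics/f.png

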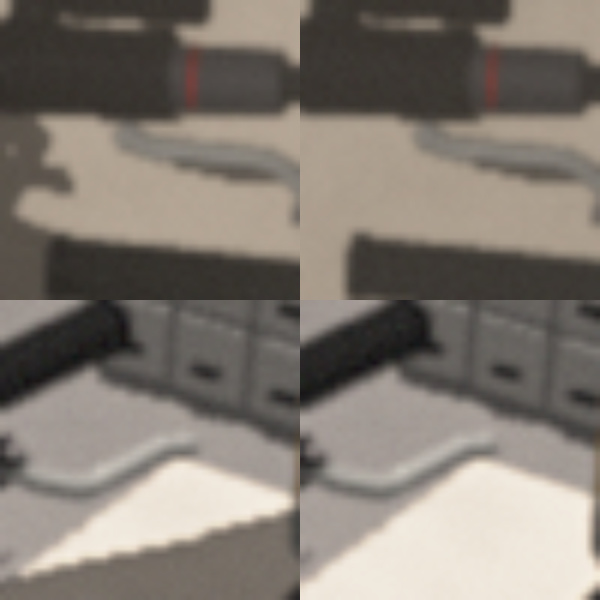

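Blade tip sits at the same pixels before and after the press in both views, about (120,135) in the top crops and (190,440) in the scene crops, so the lever held. The shock has not moved either.

```bash
python3 -c "
from cell import robot
print(robot.close_job())"
```

```text
the job is handed in; nothing more can be done
None
```

The left lever now stands released within about 0.02 rad of the right lever, by both camera and touch measurement. It held a 4 N press without moving and the job is handed in, though no verdict came back. I also touched the right blade lightly (about 3.6 N, downwards) to compare heights, without checking its position afterwards.

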